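# Finish a hanging slat basket and hold it up to see that it hangs level

### The job

Finish the small hanging slat basket: lay the two loose slats crosswise on top as its last layer, one along each side, with their end holes down over the four corner rods and lying flat on the layer below. Then swing the wire handle upright, lift the basket by the handle's wooden grip and finish while holding it still and level in the air, about 10 cm clear of the table. Do not tip the basket over, and leave the other things on the table where they are.

Things in the scene. Friction and masses are not known exactly. Their poses are not given: they have to be found in the camera images.
- basket: unfinished basket, 0.44 kg with its handle, loose: pale slats 150 x 22 x 12 mm crosswise in four layers of two, strung on four brass corner rods. Origin: centre of its underside; z up. Layers 1 and 3 run along y, 2 and 4 along x (at y = +-62 mm). Layer 4 is 48 mm high at its top; the missing layer 5 runs along y, its top at 60 mm. Below the middle of the missing slats there is free space
- near_place (a point): where one missing slat's centre must come: basket x = -62, y = 0, z = 54 mm; axes as the basket's, the slat lies along y. The handle is folded over this side and passes 14 mm outside the slat's ends, 72 mm up. The rods stand at basket x = +-62, y = +-62 mm, are 5 mm thick and end 78 mm up; their last 10 mm taper to 2 mm
- far_place (a point): where the other missing slat's centre must come: basket x = +62, y = 0, z = 54 mm; axes as the basket's, the slat lies along y. The rods are as on the other side
- slat_a_mid (a point): one of two alike loose pale slats, flat on the table: 150 x 22 x 12 mm, 25 g, with a 10.5 mm hole through it near each end, 62 mm either side of the middle. The point is its very centre, 6 mm above its underside; x across its width, y along its length, z up. Either fits either place, either way round
- slat_b_mid (a point): one of two alike loose pale slats, flat on the table: 150 x 22 x 12 mm, 25 g, with a 10.5 mm hole through it near each end, 62 mm either side of the middle. The point is its very centre, 6 mm above its underside; x across its width, y along its length, z up. Either fits either place, either way round
- handle (a joint): angle of the wire handle, rad: 0 folded level over the basket's -x side, against a stop (so it starts), 1.57 upright, 2.6 at most. It turns freely about two pivots on straps at the +-y sides (line parallel to y at basket x = 0, z = 72 mm; straps 78 mm high) and falls back if let go. Held by the upright handle, the basket swings freely on the pivots; with both slats on it hangs level
- handle_grip (a point): centre of the handle's dark round wooden grip, 16 mm thick, 76 mm long, parallel to the basket's y, free to turn on its wire; 130 mm from the pivot line (folded: basket x = -130, z = 72 mm; upright: above the basket's middle, 202 mm over its underside). The 6 mm wire beside it runs back to the pivots at y = +-92 mm
- tape_measure: bystander: round yellow spring tape measure lying flat, 52 x 74 x 18 mm; origin under its centre
- spool: bystander: wooden spool of teal thread standing upright, 37 mm across, 50 mm high; origin under its centre

How it is judged:
On the way, in this order (a step that is already met when the one before it is completed fails the run):
1. one loose slat is seated on the rods of one side of the standing basket (((x of slat_a_mid in the frame of basket between -0.067 and -0.057 m and y of slat_a_mid in the frame of basket between -0.006 and 0.006 m and z of slat_a_mid in the frame of basket between 0.05 and 0.058 m and angle between the y axis of slat_a_mid and the y axis of basket, either way round below 0.08 rad) or (x of slat_a_mid in the frame of basket between 0.057 and 0.067 m and y of slat_a_mid in the frame of basket between -0.006 and 0.006 m and z of slat_a_mid in the frame of basket between 0.05 and 0.058 m and angle between the y axis of slat_a_mid and the y axis of basket, either way round below 0.08 rad) or (x of slat_b_mid in the frame of basket between -0.067 and -0.057 m and y of slat_b_mid in the frame of basket between -0.006 and 0.006 m and z of slat_b_mid in the frame of basket between 0.05 and 0.058 m and angle between the y axis of slat_b_mid and the y axis of basket, either way round below 0.08 rad) or (x of slat_b_mid in the frame of basket between 0.057 and 0.067 m and y of slat_b_mid in the frame of basket between -0.006 and 0.006 m and z of slat_b_mid in the frame of basket between 0.05 and 0.058 m and angle between the y axis of slat_b_mid and the y axis of basket, either way round below 0.08 rad)) and height (world z) of basket below 0.02 m), for 0.2 s.
2. both loose slats are seated, one on each side, and the basket still stands on the table ((((x of slat_a_mid in the frame of basket between -0.067 and -0.057 m and y of slat_a_mid in the frame of basket between -0.006 and 0.006 m and z of slat_a_mid in the frame of basket between 0.05 and 0.058 m and angle between the y axis of slat_a_mid and the y axis of basket, either way round below 0.08 rad) and (x of slat_b_mid in the frame of basket between 0.057 and 0.067 m and y of slat_b_mid in the frame of basket between -0.006 and 0.006 m and z of slat_b_mid in the frame of basket between 0.05 and 0.058 m and angle between the y axis of slat_b_mid and the y axis of basket, either way round below 0.08 rad)) or ((x of slat_a_mid in the frame of basket between 0.057 and 0.067 m and y of slat_a_mid in the frame of basket between -0.006 and 0.006 m and z of slat_a_mid in the frame of basket between 0.05 and 0.058 m and angle between the y axis of slat_a_mid and the y axis of basket, either way round below 0.08 rad) and (x of slat_b_mid in the frame of basket between -0.067 and -0.057 m and y of slat_b_mid in the frame of basket between -0.006 and 0.006 m and z of slat_b_mid in the frame of basket between 0.05 and 0.058 m and angle between the y axis of slat_b_mid and the y axis of basket, either way round below 0.08 rad))) and height (world z) of basket below 0.02 m), for 0.2 s.
At the end, for the whole second after the job is handed in: Both slats seated, one in each place (within 5 mm across, 6 along, 4 in height, 0.08 rad); basket held by its upright handle (1.3 to 1.85 rad), fingers within 50 mm of the grip, underside over 80 mm up, tilt under 0.09 rad, under 0.03 m/s and 0.2 rad/s, no bystander touching it ((((x of slat_a_mid in the frame of basket between -0.067 and -0.057 m and y of slat_a_mid in the frame of basket between -0.006 and 0.006 m and z of slat_a_mid in the frame of basket between 0.05 and 0.058 m and angle between the y axis of slat_a_mid and the y axis of basket, either way round below 0.08 rad) and (x of slat_b_mid in the frame of basket between 0.057 and 0.067 m and y of slat_b_mid in the frame of basket between -0.006 and 0.006 m and z of slat_b_mid in the frame of basket between 0.05 and 0.058 m and angle between the y axis of slat_b_mid and the y axis of basket, either way round below 0.08 rad)) or ((x of slat_a_mid in the frame of basket between 0.057 and 0.067 m and y of slat_a_mid in the frame of basket between -0.006 and 0.006 m and z of slat_a_mid in the frame of basket between 0.05 and 0.058 m and angle between the y axis of slat_a_mid and the y axis of basket, either way round below 0.08 rad) and (x of slat_b_mid in the frame of basket between -0.067 and -0.057 m and y of slat_b_mid in the frame of basket between -0.006 and 0.006 m and z of slat_b_mid in the frame of basket between 0.05 and 0.058 m and angle between the y axis of slat_b_mid and the y axis of basket, either way round below 0.08 rad))) and height (world z) of basket above 0.08 m and angle between basket's own z axis and vertical below 0.09 rad and linear speed of basket below 0.03 m/s and angular speed of basket below 0.2 rad/s and value of joint handle between 1.3 and 1.85 rad and contact force between the fingers and basket above 1 N and distance between the grasp point and handle_grip below 0.05 m and contact force between basket and tape_measure below 0.1 N and contact force between basket and spool below 0.1 N); the arm keeps its last pose, push and grip.
It fails at once if the basket is tipped by more than 0.35 rad (angle between basket's own z axis and vertical above 0.35 rad).
It fails at once if a bystander (tape measure or thread spool) is moved by more than 30 mm (distance of any of tape_measure, spool from where it was at the start of the episode above 0.03 m).
It also fails if it takes over 72 s, if anything falls off the work surface, if the arm or the gripper's body presses on something with over 40 N, if the wrist force passes 120 N, or if a joint passes its speed limit or range.

### The arm

A 7-joint arm with a two-finger parallel gripper is mounted at the origin on a cart in front of the work surface, level with it; the furniture and walls round the work are solid. World frame = base frame: x ahead of the robot, y to its left, z up, the work surface at z = 0. Lengths are in m, angles in rad, forces in N, time in s.
With the tool pointing down it reaches from about 0.425 to 0.925 m from the base axis. Payload 6.8 kg.
Tool frame: the origin (TCP) lies at the very end of the fingers, on their centre line; the grasp point (between the pads) lies 19 mm behind it; z points along the fingers, y is the line along which they close (so a half turn about z gives the same grasp; the last joint's range is limited). The gripper opens to 85 mm and grips with 20 to 120 N. Pads are 22 mm wide; open, the fingers measure 114 mm over their backs; the gripper's body (76 mm by 85 mm) begins 54 mm behind the grasp point. The pads swing forward as they close: fully open they stand 13 mm farther back than shut.
Start: joints at [1.051, 0.477, 0.022, 1.555, -0.011, 1.109, -0.083], TCP at [0.27, -0.619, 0.194] pointing down, gripper open.
Joint ranges: [-2.96, 2.96], [-0.34, 2.1], [-1.41, 1.46], [0.24, 2.44], [-1.37, 4.51], [0.17, 1.92], [-2.96, 2.96]. Speed limits (rad/s): [2.39, 2.39, 3.14, 3.14, 3.14, 3.14, 3.14].

### API

Orientations are given as a unit quaternion [w, x, y, z].
In Python, from station import bot gives the robot as it stands.
- The arm moves only by the tool apply_moves, never from a script. Its argument "deltas" is a list of rows, each a list of 3 entries, a list of its own where there are three numbers: the closure, from 0 (fully open) to 1 (shut), then the shift along the tool's x, y, z in units of 0.2 m (1.0 is 0.2 m), then the turn about the tool's z in units of 2 pi rad (1.0 is 2 pi rad). A call has 1 to 12 rows; each row is the pose to reach, as a shift and turn from the pose commanded when the call began, along the tool's axes at that moment, turning the shorter way round; what a row does not reach only later rows make up. A row lasts 1/10 s, in which the tool goes at most 50 mm and 8.59 degrees, less where a joint would pass 70% of its speed; a pose out of reach is approached as far as the arm can. A call with a number of a shift or a turn outside -1 to 1 is refused whole. A call with a gripper value outside its range is refused whole. The fingers move at their own pace and stop on an object; "squeeze" is the grip in N (left out, the last holds). Time passes only in rows, so rows that repeat a pose let the fingers close. It gives the time, the measured TCP pose, the force, the opening and the grip force at its end, in the units of the state.
- bot.get_obs(): the state, without advancing time (a new reading comes with each control period).
- bot.read_camera(name): name is "scene" or "side" or "wrist"; returns a dict with "color" (480x640x3 uint8, red, green, blue), "intrinsics" (3x3 intrinsics, pixels), "k1" (the pictures are not rectified: a ray, as slopes to the right and down, at radius r is drawn at 1 + k1 r^2 times it, then the intrinsics apply), "pose" (4x4, takes a point from camera to world coordinates); the wrist camera has in their place "hand_eye" (4x4, takes a point from camera to tool coordinates, whose origin is the TCP and whose axes are the flange's). Camera axes: x right, y down, z forward; pixel columns grow to the right and rows downward; lengths in m; the calibration is good to about 2 mm. A picture is of the moment at which its call begins: read the wrist's pose just before it. There is no depth.
- bot.hand_in(): hands the job in; it is judged then, once.
Trained networks look in a picture, given as the dict that the camera call returned (one of the last four; its "shot" number tells which), for a name from the list of things; names that differ only in an ending like _2 or _b are one class to them, and where a whole thing is asked for, a point or a joint stands for the part that bears it (a point fixed in the world has none). Each returns a list of dicts, best first, with "confidence" (0 to 1); they miss things now and then, are a little off and sometimes report something else, mostly with a low value. They report only what shows in the picture. A call takes as long as a camera call.
- bot.look_for(picture, target): "point" ([x, y, z] in m, in world coordinates, good to about 4 mm: the middle of the surface that is visible of it).
The state is a dict: "t": time; "q": joint angles; "joint_vel": joint speeds; "joint_torque": joint torques, N m; "eef_pos": TCP position; "tool_rot": TCP orientation; "contact_force": force on the tool from outside, world axes, zero at the start; "torque": the same for the moment, N m; "gripper_width": opening from 0.0 (shut) to 1.0 (fully open); "grasp_force": force on a finger pad.
Only numpy, scipy, OpenCV 4.12 (cv2) and the standard library are available. Lean on these libraries where they do the work, as an engineer would, in place of code of your own. Each camera call takes 0.05 s, during which the arm holds its last target. There are 200 camera calls.

## Working session

There is one attempt and no reset: what is moved stays moved. The work goes in short steps, Python scripts to look and compute and a tool call to move; the robot and the scene stay as the last step left them, time stands still between calls to the robot, and variables do not carry over. Pictures are saved under pics/ and viewed, at most 10 in all, crops included, and the job is handed in when it is done.

Besides the shell and the picture viewer there is one more tool, called after "Emit:" as name(argument=value, ...) on one line, values as JSON. apply_moves: Moves the arm, as the interface text tells. Its arguments: {"type":"object","properties":{"deltas":{"type":"array","items":{"type":"array"}},"squeeze":{"type":"number"}},"required":["deltas"]}

```bash
ls; mkdir -p pics; cat > h.py <<'E'
import numpy as np, cv2
from station import bot
from scipy.spatial.transform import Rotation as R
def tool():
    o=bot.get_obs(); w,x,y,z=o["tool_rot"]; return np.array(o["eef_pos"]),R.from_quat([x,y,z,w]).as_matrix(),o
def cam(name):
    p,M,o=tool(); c=bot.read_camera(name)
    if name=="wrist":
        T=np.eye(4);T[:3,:3]=M;T[:3,3]=p; c["P"]=T@np.array(c["hand_eye"])
    else: c["P"]=np.array(c["pose"])
    return c
def proj(c,X):
    P=c["P"]; d=(np.atleast_2d(X)-P[:3,3])@P[:3,:3]; s=d[:,:2]/d[:,2:]
    s=s*(1+c["k1"]*(s**2).sum(1,keepdims=True)); K=np.array(c["intrinsics"])
    return s@K[:2,:2].T+K[:2,2]
def back(c,uv,z):
    K=np.array(c["intrinsics"]); P=c["P"]
    s0=(np.atleast_2d(uv)-K[:2,2])@np.linalg.inv(K[:2,:2]).T; s=s0.copy()
    for _ in range(20): s=s0/(1+c["k1"]*(s**2).sum(1,keepdims=True))
    d=np.c_[s,np.ones(len(s))]@P[:3,:3].T
    return P[:3,3]+d*((z-P[2,3])/d[:,2])[:,None]
def save(c,n): cv2.imwrite("pics/"+n,c["color"][:,:,::-1])
E
python3 - <<'E'
from h import *
np.set_printoptions(precision=4,suppress=True)
p,M,o=tool(); print(o["t"],p,M,o["gripper_width"])
for n in("scene","side","wrist"):
    c=cam(n); save(c,n+"0.png"); print(n,c["P"][:3],c["k1"],c["intrinsics"])
    for t in("basket","slat_a_mid","handle_grip","tape_measure","spool"):
        for d in bot.look_for(c,t): print(n,t,np.round(d["point"],3),round(d["confidence"],2))
E
```

```text
pics
0.0 [ 0.2699 -0.618   0.1928] [[ 0.9164  0.4002 -0.0009]
 [ 0.4002 -0.9164  0.0016]
 [-0.0001 -0.0019 -1.    ]] 0.9965529489688852
scene [[ 0.7143 -0.5055  0.484   0.1472]
 [-0.6998 -0.5207  0.4889 -0.4616]
 [ 0.0049 -0.688  -0.7257  0.7073]] -0.0450599382808641 [[445.2105   0.     323.5992]
 [  0.     445.2105 235.1794]
 [  0.       0.       1.    ]]
scene basket [ 0.58  -0.175  0.033] 0.65
scene basket [ 0.656 -0.033  0.034] 0.25
scene slat_a_mid [0.461 0.224 0.013] 0.6
scene handle_grip [ 0.506 -0.245  0.073] 0.8
scene tape_measure [0.618 0.035 0.014] 0.96
scene tape_measure [ 0.66  -0.034  0.032] 0.5
scene spool [ 0.657 -0.032  0.032] 0.97
side [[ 0.9531 -0.1478  0.2639  0.2234]
 [-0.3025 -0.4673  0.8307 -1.065 ]
 [ 0.0005 -0.8717 -0.4901  0.6727]] -0.11207545230832879 [[575.7441   0.     324.5404]
 [  0.     575.7441 240.2179]
 [  0.       0.       1.    ]]
side basket [ 0.579 -0.176  0.038] 0.65
side slat_a_mid [0.499 0.2   0.013] 0.65
side handle_grip [ 0.514 -0.259  0.073] 0.6
side spool [ 0.663 -0.042  0.028] 0.68
wrist [[ 0.3999 -0.8754 -0.2715  0.3382]
 [-0.9166 -0.382  -0.1184 -0.5879]
 [-0.0001  0.2962 -0.9551  0.374 ]] -0.014792583422805528 [[360.9142   0.     321.3811]
 [  0.     360.9142 241.5247]
 [  0.       0.       1.    ]]
```

View pics/scene0.png

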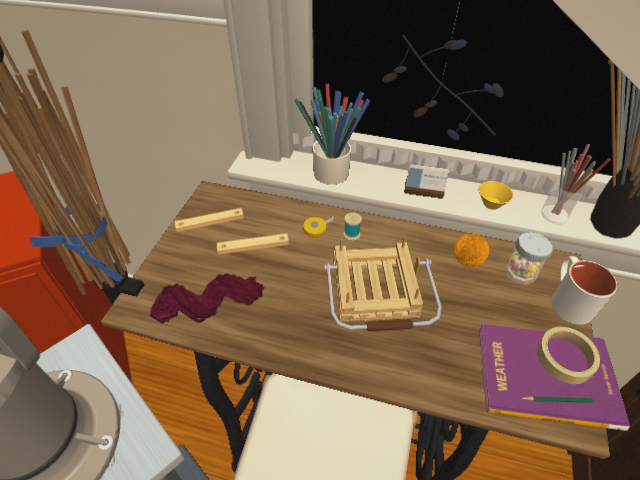

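View pics/side0.png

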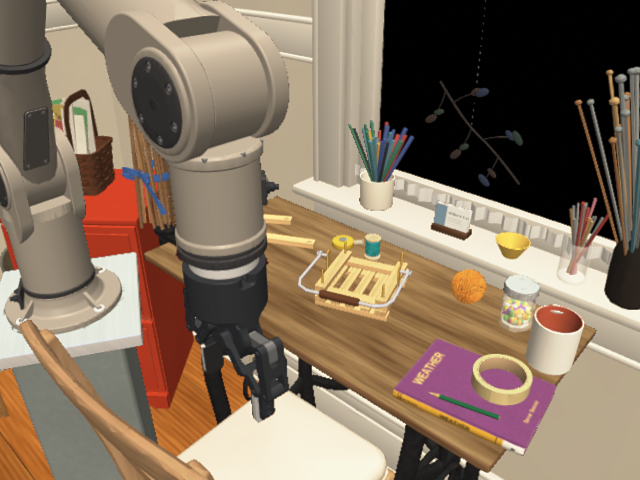

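The scene picture shows the two slats at (209,220) and (253,243), and the basket at (378,285) with its handle folded towards the camera (grip at 390,324). The tape measure is at (315,226) and the spool at (352,227).

```bash
cat >> h.py <<'E'
def slats(c,z=0.012,roi=None,dbg=None):
    "pale bars -> (centre,length,width,angle of length) at height z"
    hsv=cv2.cvtColor(c["color"],cv2.COLOR_RGB2HSV)
    m=cv2.inRange(hsv,(14,40,150),(32,160,255))
    if roi: k=np.zeros_like(m); k[roi[1]:roi[3],roi[0]:roi[2]]=255; m&=k
    m=cv2.morphologyEx(m,cv2.MORPH_CLOSE,np.ones((3,3)))
    if dbg: cv2.imwrite(dbg,m)
    out=[]
    for q in cv2.findContours(m,0,cv2.CHAIN_APPROX_NONE)[0]:
        if cv2.contourArea(q)<200: continue
        X=back(c,q[:,0,:].astype(float),z)[:,:2]*1000
        (x,y),(w,h),a=cv2.minAreaRect(X.astype(np.float32))
        if w<h: w,h,a=h,w,a+90
        out.append((x,y,w,h,(a+90)%180-90))
    return out
E
python3 - <<'E'
from h import *
c=cam("scene")
for s in slats(c,roi=(165,195,300,265)): print(np.round(s,1))
# rod tips guess, upscaled crop
im=c["color"][225:345,310:455]; cv2.imwrite("pics/crop1.png",cv2.resize(im,None,fx=5,fy=5,interpolation=cv2.INTER_CUBIC)[:,:,::-1])
E
```

```text
[471.7 171.4 372.1 144.9 -62.5]
```

View pics/crop1.png

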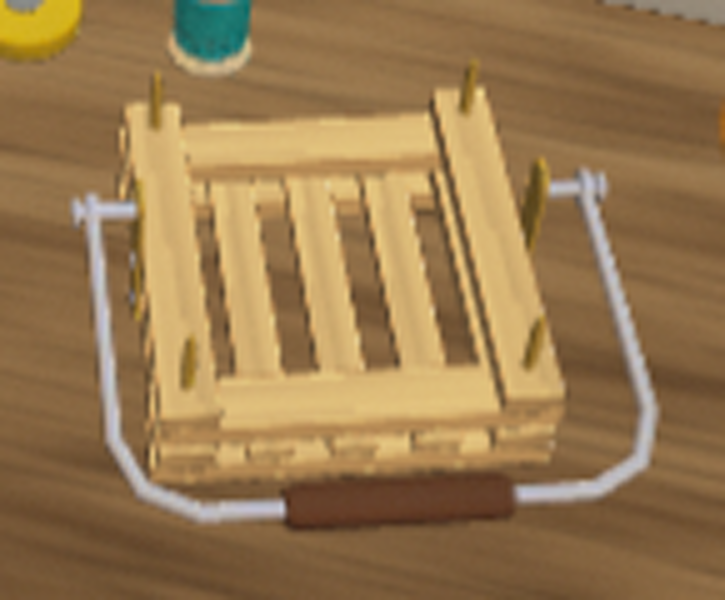

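The crop shows the four rod tips at full-image pixels of about (341,240), (405,237), (348,293) and (418,289).

```bash
sed -i 's/(14,40,150),(32,160,255)/(14,40,195),(32,160,255)/' h.py
python3 - <<'E'
from h import *
c=cam("scene")
for s in slats(c,roi=(165,195,300,265)): print(np.round(s,1))
t=back(c,[[341.4,239.6],[404.6,237.4],[348,292.6],[418,289]],0.078)
print(t.round(4), t.mean(0))
for i,j in((0,1),(2,3),(0,2),(1,3)):
    d=t[j]-t[i]; print(np.hypot(*d[:2]),np.degrees(np.arctan2(d[1],d[0])))
E
```

```text
[487.6  96.1 149.4  30.2 -33.8]
[462.5 221.2 149.3  30.8 -27.4]
[[ 0.5833 -0.07    0.078 ]
 [ 0.6757 -0.1516  0.078 ]
 [ 0.5011 -0.1654  0.078 ]
 [ 0.5946 -0.2459  0.078 ]] [ 0.58866228 -0.15823108  0.078     ]
0.12324667055046491 -41.449442102377915
0.12342636860621681 -40.71558391534303
0.12592164066153846 -130.7559692855722
0.12434312046877598 -130.66902110084757
```

Emit:
apply_moves(deltas=[[0,[0.2,-0.23,0],0],[0,[0.4,-0.46,0],0],[0,[0.6,-0.7,0],0],[0,[0.8,-0.94,0],0],[0,[0.81,-0.945,0],0],[0,[0.81,-0.945,0],0]])

```text
t: 1.6
eef_pos: [0.346, -0.3739, 0.1941]
tool_rot: [-0.001, 0.978, 0.209, 0.001]
contact_force: [0.9, -1.1, 0.4]
gripper_width: 0.999
grasp_force: 0.0
```

Emit:
apply_moves(deltas=[[0,[0.2,-0.23,0],0],[0,[0.4,-0.46,0],0],[0,[0.6,-0.7,0],0],[0,[0.8,-0.94,0],0],[0,[0.81,-0.945,0],0],[0,[0.81,-0.945,0],0]])

```text
t: 2.2
eef_pos: [0.4181, -0.1365, 0.1945]
tool_rot: [-0.0, 0.978, 0.209, 0.001]
contact_force: [-0.3, -1.0, 0.6]
gripper_width: 1.0
grasp_force: 0.0
```

Emit:
apply_moves(deltas=[[0,[0.2,-0.23,0],0.023],[0,[0.4,-0.46,0],0.046],[0,[0.6,-0.7,0],0.069],[0,[0.8,-0.94,0],0.092],[0,[0.81,-0.945,0],0.115],[0,[0.81,-0.945,0],0.138],[0,[0.81,-0.945,0],0.159],[0,[0.81,-0.945,0],0.159]])

```text
t: 3.0
eef_pos: [0.4893, 0.0967, 0.1938]
tool_rot: [-0.0, 0.957, -0.291, 0.0]
contact_force: [-0.2, -0.3, 0.2]
gripper_width: 1.0
grasp_force: 0.0
```

```bash
python3 - <<'E'
from h import *
p,M,o=tool(); print(o["t"],p,M.round(3),o["q"])
c=cam("wrist"); save(c,"w1.png")
for s in slats(c,dbg="pics/m1.png"): print(np.round(s,1))
E
```

```text
3.0 [0.48931017 0.09672207 0.19382188] [[ 0.831 -0.556  0.   ]
 [-0.556 -0.831  0.001]
 [-0.    -0.001 -1.   ]] [ 0.00851343  0.21169283 -0.37454939  1.94791428  0.09110761  0.99776347
 -2.56870501]
[466.5 223.7 149.5  22.  -27.7]
[489.6  97.9 148.8  21.8 -33.9]
[ 562.2 -101.2   77.2    7.6   49.1]
```

View pics/w1.png

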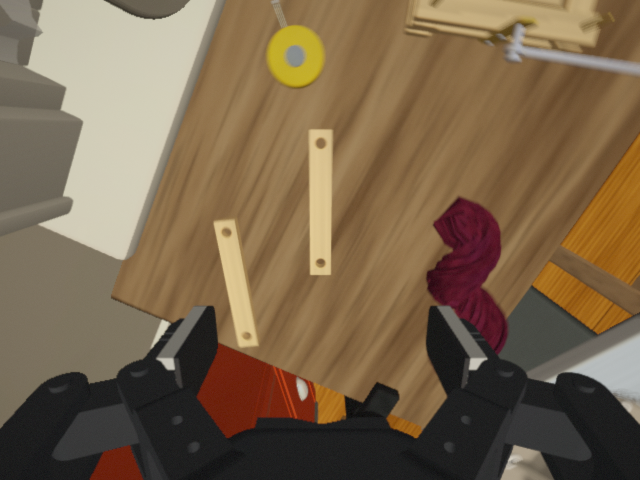

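The wrist picture shows slat A at (320,200), slat B at (236,283), both with their holes visible, and the basket's edge at the top right. The sizes fit at 149 x 22 mm. Next I descend on slat A.

Emit:
apply_moves(deltas=[[0.4,[-0.002,-0.006,0.25],0],[0.4,[-0.002,-0.006,0.5],0],[0.4,[-0.002,-0.006,0.75],0],[0.4,[-0.002,-0.006,0.9],0],[0.4,[-0.002,-0.006,0.954],0],[0.4,[-0.002,-0.006,0.954],0],[1,[-0.002,-0.006,0.954],0],[1,[-0.002,-0.006,0.954],0],[1,[-0.002,-0.006,0.954],0],[1,[-0.002,-0.006,0.954],0],[1,[-0.002,-0.006,0.954],0]], squeeze=40)

```text
t: 4.15
eef_pos: [0.4894, 0.0968, 0.0036]
tool_rot: [-0.0, 0.957, -0.289, 0.001]
contact_force: [0.1, -0.2, -0.3]
gripper_width: 0.005
grasp_force: 0.0
```

```bash
python3 - <<'E'
from h import *
c=cam("wrist"); save(c,"w2.png")
c=cam("scene")
for s in slats(c,roi=(165,195,300,265)): print(np.round(s,1))
E
```

```text
[487.7  95.9 149.9  31.5 -33.6]
[457.1 223.4 138.1  32.  -27.4]
```

View pics/w2.png

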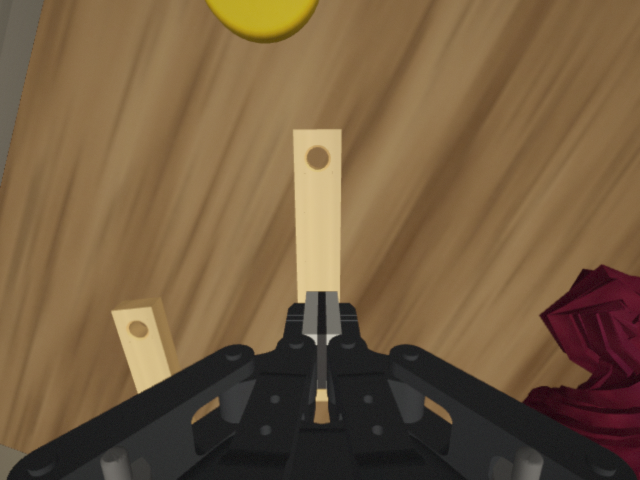

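Slat A has not moved, and the fingers appear to have closed on or above it, with tips at (322,292). I'll check where the TCP projects in the picture.

```bash
python3 - <<'E'
from h import *
p,M,o=tool(); c=cam("wrist")
for b in(0,.01,.02,.03): print(b,proj(c,p-M[:,2]*b+M@np.array([[-.011,0,0],[0,0,0],[.011,0,0]]).T.T[:, :]@np.eye(3) if 0 else [p-M[:,2]*b+M@np.array([s,0,0]) for s in(-.011,0,.011)]).round(0).tolist())
print(p,o["gripper_width"],o["joint_torque"],o["contact_force"])
E
```

```text
0 [[321.0, 293.0], [321.0, 274.0], [321.0, 255.0]]
0.01 [[321.0, 301.0], [321.0, 282.0], [321.0, 262.0]]
0.02 [[321.0, 310.0], [321.0, 290.0], [321.0, 269.0]]
0.03 [[321.0, 321.0], [321.0, 299.0], [321.0, 277.0]]
[0.48909028 0.09677151 0.00325914] -0.0003195438792503653 [ 2.23084720e-02 -4.85715365e+01 -2.61414036e+00 -1.69142497e+01
  7.91097293e-03 -1.22341156e-03  1.83110948e-03] [-0.60689622  0.1699148   0.30394469]
```

```bash
python3 - <<'E'
from h import *
c=cam("side"); p,M,o=tool()
P0=np.array([.2699,-.618,.1928]);M0=np.array([[.9164,.4002,0],[.4002,-.9164,0],[0,0,-1.]])
for b in(0,.013,.03,.045): print(b,proj(c,[P0-M0[:,2]*b+M0@np.array([0,s,0]) for s in(-.0425,-.057,.0425,.057)]).round(0).tolist())
print("now",[proj(c,p-M[:,2]*b).round(0).tolist() for b in(0,.02,.04)])
im=cv2.imread("pics/side0.png")[290:430,170:310]; a=cv2.resize(im,None,fx=3,fy=3)
u,v=proj(c,p)[0].astype(int); im=c["color"][max(v-110,0):v+30,u-70:u+70,::-1]; b=cv2.resize(im,None,fx=3,fy=3); print(u,v)
h=min(len(a),len(b)); cv2.imwrite("pics/cmp.png",np.hstack([a[:h],b[:h]]))
E
```

```text
0 [[220.0, 404.0], [213.0, 397.0], [264.0, 449.0], [272.0, 458.0]]
0.013 [[219.0, 396.0], [212.0, 389.0], [263.0, 441.0], [272.0, 449.0]]
0.03 [[217.0, 385.0], [210.0, 378.0], [262.0, 430.0], [271.0, 438.0]]
0.045 [[216.0, 375.0], [209.0, 368.0], [262.0, 419.0], [270.0, 428.0]]
now [[[283.0, 241.0]], [[283.0, 233.0]], [[282.0, 226.0]]]
282 240
```

View pics/cmp.png

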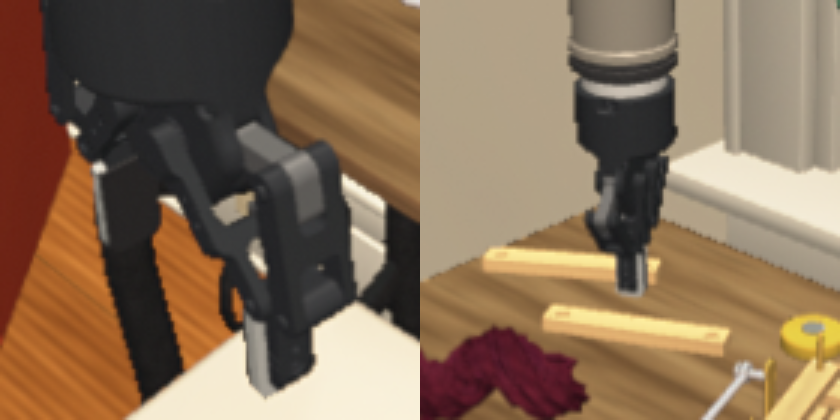

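The side crop shows the shut fingertips hanging about 37 mm above the reported TCP, clear above the slat. The start picture agrees, so the tool is really about 37 mm shorter than reported. I'll open and go lower by about that amount.

Emit:
apply_moves(deltas=[[0.4,[0,0,0],0],[0.4,[0,0,0],0],[0.4,[0,0,0.06],0],[0.4,[0,0,0.12],0],[0.4,[0,0,0.17],0],[0.4,[0,0,0.18],0],[1,[0,0,0.18],0],[1,[0,0,0.18],0],[1,[0,0,0.18],0],[1,[0,0,0.18],0]], squeeze=40)

```text
t: 5.35
eef_pos: [0.4893, 0.0968, -0.0327]
tool_rot: [-0.0, 0.957, -0.289, 0.0]
contact_force: [-0.9, 0.0, -0.4]
gripper_width: 0.239
grasp_force: 39.1
```

Emit:
apply_moves(deltas=[[0.5,[0,0,0],0],[0.5,[0,0,0.01],0],[0.5,[0,0,0.02],0],[1,[0,0,0.02],0],[1,[0,0,0.02],0],[1,[0,0,0.02],0],[1,[0,0,-0.1],0],[1,[0,0,-0.3],0],[1,[0,0,-0.55],0],[1,[0,0,-0.8],0],[1,[0,0,-0.8],0]], squeeze=50)

```text
t: 6.45
eef_pos: [0.4934, 0.0982, 0.1335]
tool_rot: [-0.003, 0.957, -0.29, 0.005]
contact_force: [1.1, 0.7, -0.3]
gripper_width: 0.24
grasp_force: 49.0
```

Emit:
apply_moves(deltas=[[1,[0.15,0.04,0],0.005],[1,[0.35,0.1,0],0.01],[1,[0.55,0.15,0],0.015],[1,[0.75,0.2,0],0.02],[1,[0.9,0.25,0],0.02],[1,[1,0.275,0],0.02],[1,[1,0.275,0],0.02]])

```text
t: 7.15
eef_pos: [0.6261, -0.0635, 0.1261]
tool_rot: [0.001, 0.936, -0.351, 0.0]
contact_force: [0.1, 0.3, 0.4]
gripper_width: 0.245
grasp_force: 49.0
```

Emit:
apply_moves(deltas=[[1,[0.08,-0.01,0],0],[1,[0.16,-0.02,0],0],[1,[0.16,-0.02,0],0],[1,[0.16,-0.02,0],0],[1,[0.16,-0.02,0],0]])

```text
t: 7.65
eef_pos: [0.6508, -0.0765, 0.1268]
tool_rot: [-0.0, 0.937, -0.348, -0.001]
contact_force: [-0.4, 0.1, -0.4]
gripper_width: 0.234
grasp_force: 49.0
```

```bash
python3 - <<'E'
from h import *
p,M,o=tool(); print(o["t"],p,M.round(3),o["gripper_width"],o["joint_vel"])
c=cam("wrist"); save(c,"w3.png"); np.save("w3P.npy",c["P"])
print("tips",proj(c,np.array([[0.5833,-0.07,.078],[.6757,-.1516,.078],[.5011,-.1654,.078],[.5946,-.2459,.078]])).round(0).tolist())
cv2.imwrite("pics/w3s.png",cv2.resize(c["color"][:,:,::-1],(800,600),interpolation=cv2.INTER_CUBIC))
E
```

```text
7.65 [ 0.65083206 -0.07648386  0.12676922] [[ 0.757 -0.653 -0.001]
 [-0.653 -0.757  0.001]
 [-0.001  0.    -1.   ]] 0.23362326340203718 [-0.00010115 -0.0032034   0.00264409 -0.00333899  0.0023463   0.0009164
  0.00200258]
tips [[376.0, 320.0], [387.0, 141.0], [551.0, 320.0], [588.0, 141.0]]
```

View pics/w3s.png

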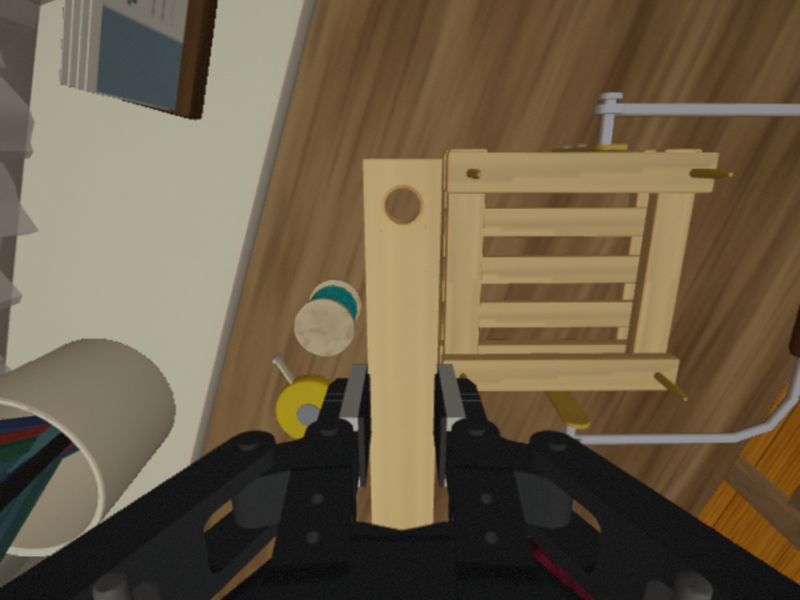

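The wrist view shows the slat held squarely, with its front hole at (322,164). The rod tips are at (384,139), (586,139) and (548,318), within 3 px of the prediction from the scene camera.

```bash
python3 - <<'E'
from h import *
np.set_printoptions(precision=4,suppress=True)
p,M,o=tool(); c=cam("wrist")
tips=back(c,np.array([[480,174],[732,174],[685,398]])/1.25,.078); print(tips)
B,D,C=tips; cen=(B+C)/2; d=B-D; print("BD",np.linalg.norm(d),np.degrees(np.arctan2(d[1],d[0])),"CD",np.linalg.norm(C-D),np.degrees(np.arctan2(*(C-D)[1::-1])),"cen",cen)
a=np.degrees(np.arctan2(d[1],d[0])); 
tool_xy=lambda X:(X-p)@M
print("tool",tool_xy(tips))
h=back(c,np.array([[403,205],[363,160],[441,160],[368,330],[437,330]])/1.25,p[2]+.0487); print("slat",tool_xy(h),np.linalg.norm(h[1]-h[2]))
print(np.degrees(np.arctan2(M[1,1],M[0,1])))
E
```

```text
[[ 0.6777 -0.151   0.078 ]
 [ 0.5968 -0.2454  0.078 ]
 [ 0.5034 -0.1644  0.078 ]]
BD 0.12438879514385676 49.41836053062785 CD 0.12367848668115121 139.070849967546 cen [ 0.5906 -0.1577  0.078 ]
tool [[ 0.0689  0.0388  0.0489]
 [ 0.0693  0.1631  0.0489]
 [-0.0544  0.1628  0.049 ]]
slat [[ 0.0627  0.0009 -0.0487]
 [ 0.075  -0.0103 -0.0488]
 [ 0.075   0.0114 -0.0488]
 [ 0.0245 -0.01   -0.0487]
 [ 0.0245  0.0115 -0.0487]] 0.021694604839747694
-130.77738102393354
```

Emit:
apply_moves(deltas=[[1,[0.034,0.1,0],0],[1,[0.034,0.19,0],0],[1,[0.034,0.19,0.15],0],[1,[0.034,0.19,0.3],0],[1,[0.034,0.19,0.38],0],[1,[0.034,0.19,0.38],0],[1,[0.034,0.19,0.38],0],[1,[0.034,0.19,0.38],0]])

```text
t: 8.55
eef_pos: [0.6334, -0.111, 0.0526]
tool_rot: [-0.0, 0.937, -0.349, 0.001]
contact_force: [0.7, 0.7, -0.1]
gripper_width: 0.243
grasp_force: 49.0
```

```bash
python3 - <<'E'
from h import *
np.set_printoptions(precision=4,suppress=True)
p,M,o=tool(); c=cam("wrist"); print(o["t"],p,o["contact_force"])
print("rods",proj(c,np.array([[.6777,-.151,.078],[.5968,-.2454,.078],[.5034,-.1644,.078]])))
u,v=map(int,proj(c,p+M@[.0627,.0007,-.0487])[0]);print(u,v)
a=cv2.resize(c["color"][v-40:v+40,u-40:u+40,::-1],(400,400),interpolation=cv2.INTER_CUBIC)
b=cv2.resize(c["color"][100:340,300:620,::-1],(400,300)); b=np.vstack([b,np.zeros((100,400,3),np.uint8)])
cv2.imwrite("pics/w4.png",np.hstack([a,b]))
E
```

```text
8.55 [ 0.6334 -0.111   0.0526] [ 0.7228  0.7139 -0.0619]
rods [[323.1104 165.9416]
 [615.3843 165.3623]
 [558.522  404.3343]]
321 163
```

View pics/w4.png

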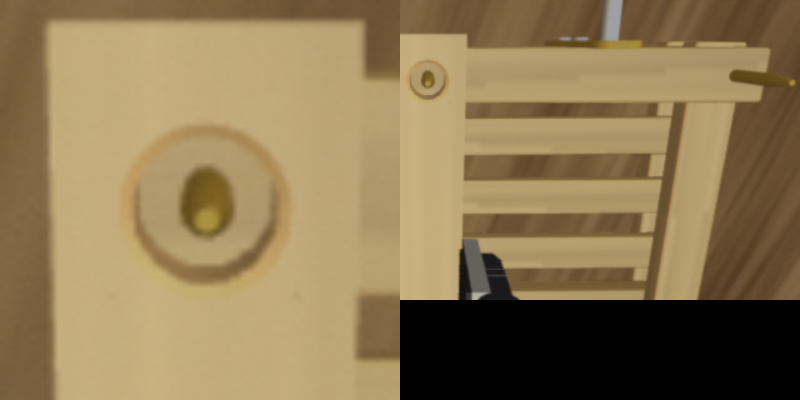

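The rod tip shows well inside the front hole (rod at 207,220 in the crop, hole centre about 208,205). Next I descend and release narrowly.

Emit:
apply_moves(deltas=[[1,[0,0,0.05],0],[1,[0,0,0.1],0],[1,[0,0,0.15],0],[1,[0,0,0.19],0],[1,[0,0,0.205],0],[1,[0,0,0.205],0],[0.65,[0,0,0.205],0],[0.65,[0,0,0.205],0],[0.65,[0,0,0.205],0]])

```text
t: 9.5
eef_pos: [0.6319, -0.1109, 0.0095]
tool_rot: [0.0, 0.937, -0.349, -0.0]
contact_force: [-1.0, -0.3, 0.1]
gripper_width: 0.351
grasp_force: 0.0
```

Emit:
apply_moves(deltas=[[0.65,[0,0,-0.2],0],[0.65,[0,0,-0.45],0],[0.5,[0,0,-0.6],0],[0.5,[-0.2,-0.08,-0.65],0],[0.5,[-0.4,-0.17,-0.65],0],[0.5,[-0.6,-0.25,-0.65],0],[0.5,[-0.8,-0.34,-0.65],0],[0.5,[-0.86,-0.364,-0.65],0]])

```text
t: 10.3
eef_pos: [0.5474, 0.0621, 0.14]
tool_rot: [-0.001, 0.938, -0.346, -0.001]
contact_force: [1.1, 1.0, 0.0]
gripper_width: 0.498
grasp_force: 0.0
```

Emit:
apply_moves(deltas=[[0.5,[-0.2,-0.08,0],-0.015],[0.5,[-0.4,-0.17,0],-0.03],[0.5,[-0.6,-0.25,0],-0.036],[0.5,[-0.8,-0.34,0],-0.036],[0.5,[-0.86,-0.364,0],-0.036],[0.5,[-0.86,-0.364,0],-0.036],[0.5,[-0.86,-0.364,0],-0.036]])

```text
t: 11.0
eef_pos: [0.4679, 0.2226, 0.1397]
tool_rot: [0.001, 0.97, -0.242, 0.0]
contact_force: [-0.2, -0.8, -0.7]
gripper_width: 0.501
grasp_force: 0.0
```

```bash
python3 - <<'E'
from h import *
np.set_printoptions(precision=4,suppress=True)
p,M,o=tool(); print(o["t"],p,o["q"],np.degrees(np.arctan2(M[1,0],M[0,0])))
c=cam("wrist")
for s in slats(c): print(np.round(s,1), (np.array([s[0]/1000-p[0],s[1]/1000-p[1],0])@M)/.2)
c=cam("scene")
im=c["color"][225:345,310:455]; cv2.imwrite("pics/crop2.png",cv2.resize(im,None,fx=4,fy=4,interpolation=cv2.INTER_CUBIC)[:,:,::-1])
x=np.radians(49.2);ex=np.array([np.cos(x),np.sin(x),0]);ey=np.array([-np.sin(x),np.cos(x),0])
C=np.array([.5895,-.158,0])
print((proj(c,[C+.062*ex+s*.075*ey+np.array([0,0,.06]) for s in(-1,1)])-[310,225])*4)
E
```

```text
11.0 [0.4679 0.2226 0.1397] [-0.191   0.3191 -0.4472  1.9577  0.1748  0.9025 -2.7863] -27.965271434099648
[465.2 223.7 149.8  21.9 -27. ] [-0.0146  0.0018 -0.    ]
[[400.961   72.0656]
 [ 98.3923  85.3767]]
```

View pics/crop2.png

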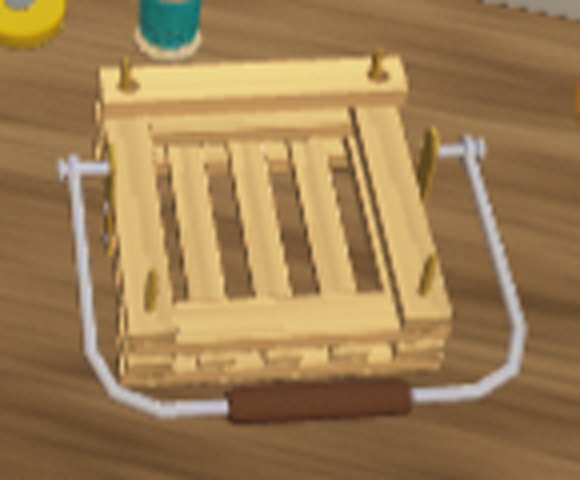

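The far slat is seated, with both rods showing through its holes at (127,80) and (378,70) in the crop. Now slat B.

Emit:
apply_moves(deltas=[[0.45,[-0.013,0.002,0.2],-0.002],[0.45,[-0.013,0.002,0.45],-0.002],[0.45,[-0.013,0.002,0.7],-0.002],[0.45,[-0.013,0.002,0.83],-0.002],[0.45,[-0.013,0.002,0.882],-0.002],[0.45,[-0.013,0.002,0.882],-0.002],[1,[-0.013,0.002,0.882],-0.002],[1,[-0.013,0.002,0.882],-0.002],[1,[-0.013,0.002,0.882],-0.002],[1,[-0.013,0.002,0.882],-0.002]], squeeze=50)

```text
t: 12.1
eef_pos: [0.4662, 0.2256, -0.0346]
tool_rot: [-0.001, 0.972, -0.235, 0.001]
contact_force: [-0.8, -0.7, 7.9]
gripper_width: 0.24
grasp_force: 49.8
```

Emit:
apply_moves(deltas=[[1,[0,0,-0.1],0],[1,[0,0,-0.3],0],[1,[0,0,-0.55],0],[1,[0.1,0.1,-0.75],0],[1,[0.2,0.24,-0.81],0],[1,[0.36,0.4,-0.81],0],[1,[0.52,0.56,-0.81],0],[1,[0.65,0.7,-0.81],0],[1,[0.7,0.76,-0.81],0],[1,[0.7,0.76,-0.81],0]])

```text
t: 13.1
eef_pos: [0.5203, 0.0226, 0.1263]
tool_rot: [0.0, 0.971, -0.238, 0.001]
contact_force: [0.1, 0.7, -0.7]
gripper_width: 0.238
grasp_force: 49.1
```

Emit:
apply_moves(deltas=[[1,[0.1,0.1,0],0.01],[1,[0.26,0.28,0],0.02],[1,[0.42,0.46,0],0.03],[1,[0.58,0.63,0],0.0378],[1,[0.68,0.74,0],0.0378],[1,[0.7,0.76,0],0.0378],[1,[0.7,0.76,0],0.0378],[1,[0.7,0.76,0],0.0378],[1,[0.7,0.76,0],0.0378]])

```text
t: 14.0
eef_pos: [0.575, -0.1706, 0.1258]
tool_rot: [-0.0, 0.938, -0.347, -0.0]
contact_force: [0.4, -0.1, 0.5]
gripper_width: 0.241
grasp_force: 49.1
```

```bash
python3 - <<'E'
from h import *
np.set_printoptions(precision=4,suppress=True)
p,M,o=tool(); print(o["t"],p,np.degrees(np.arctan2(M[1,0],M[0,0])),o["gripper_width"])
c=cam("wrist")
print("rods",1.25*proj(c,np.array([[.6777,-.151,.078],[.5968,-.2454,.078],[.5034,-.1644,.078]])))
cv2.imwrite("pics/w5.png",cv2.resize(c["color"][:,:,::-1],(800,600),interpolation=cv2.INTER_CUBIC))
E
```

```text
14.0 [ 0.575  -0.1706  0.1258] -40.5852654094455 0.2407986336990692
rods [[234.1622 181.9142]
 [487.9732 181.7116]
 [474.4341 405.7932]]
```

View pics/w5.png

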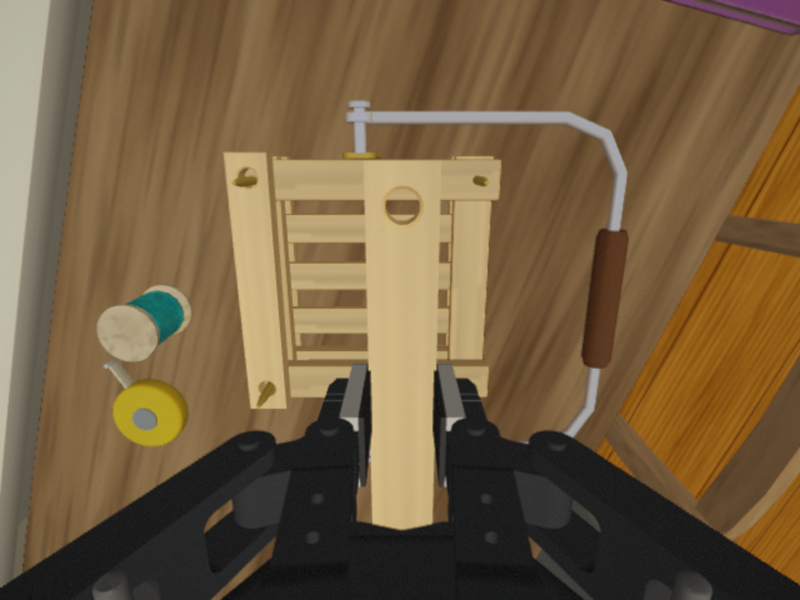

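The picture shows the far slat seated with both its rods through. Slat B is held squarely, with its hole at (403,205) and near rod D at (488,181), just where predicted, so the basket has not moved. That was my tenth picture, so checks are numeric from here.

Emit:
apply_moves(deltas=[[1,[0.0145,0.1,0],0],[1,[0.0145,0.208,0],0],[1,[0.0145,0.208,0.15],0],[1,[0.0145,0.208,0.3],0],[1,[0.0145,0.208,0.365],0],[1,[0.0145,0.208,0.365],0],[1,[0.0145,0.208,0.365],0],[1,[0.0145,0.208,0.365],0]])

```text
t: 14.85
eef_pos: [0.5513, -0.2067, 0.0541]
tool_rot: [-0.0, 0.937, -0.348, 0.001]
contact_force: [0.2, -0.2, -0.7]
gripper_width: 0.237
grasp_force: 49.1
```

```bash
cat > hole.py <<'E'
from h import *
def an(a):
    hsv=cv2.cvtColor(a,cv2.COLOR_BGR2HSV)
    m=cv2.inRange(hsv,(15,140,60),(35,255,215)); m[:100]=0;m[320:]=0;m[:,:90]=0;m[:,310:]=0
    n,_,st,ce=cv2.connectedComponentsWithStats(m)
    i=[(st[k].tolist(),ce[k].round().tolist()) for k in range(1,n) if st[k][4]>150]
    g=cv2.GaussianBlur(cv2.cvtColor(a,cv2.COLOR_BGR2GRAY),(7,7),0)
    h=cv2.HoughCircles(g,cv2.HOUGH_GRADIENT,1,400,param1=60,param2=15,minRadius=55,maxRadius=100)
    return i,h
if __name__=="__main__":
    print("ref",an(cv2.imread("pics/w4.png")[:,:400]))
    p,M,o=tool(); c=cam("wrist"); print(o["t"],p,o["contact_force"])
    u,v=map(int,proj(c,p+M@[.0627,.0007,-.0487])[0]);print(u,v)
    print("now",an(cv2.resize(c["color"][v-40:v+40,u-40:u+40,::-1],(400,400),interpolation=cv2.INTER_CUBIC)))
E
python3 hole.py
```

```text
ref ([([181, 168, 52, 68, 2711], [207.0, 202.0])], array([[[204.5, 209.5,  73.2]]], dtype=float32))
14.85 [ 0.55126903 -0.20666422  0.05410678] [ 0.20952006 -0.15650989 -0.6811503 ]
321 163
now ([([161, 166, 51, 65, 2643], [186.0, 198.0])], array([[[203.5, 215.5,  69.6]]], dtype=float32))
```

Emit:
apply_moves(deltas=[[1,[0.002,-0.007,0],0],[1,[0.002,-0.007,0],0],[1,[0.002,-0.007,0],0]])

```text
t: 15.2
eef_pos: [0.5514, -0.2059, 0.053]
tool_rot: [-0.0, 0.937, -0.348, 0.0]
contact_force: [-0.1, 0.1, 0.6]
gripper_width: 0.24
grasp_force: 49.1
```

```bash
python3 hole.py; python3 - <<'E'
from h import *
p,M,o=tool(); c=cam("wrist")
# rod B / slat edge centre line at two rows for yaw, and far-slat edges
g=cv2.cvtColor(c["color"],cv2.COLOR_RGB2HSV)
for v in(140,200,230,260,280): 
    r=g[v,270:400]; print(v,"".join('#' if 14<=h<=32 and 40<=s<=160 and w>=195 else '.' for h,s,w in r))
E
```

```text
ref ([([181, 168, 52, 68, 2711], [207.0, 202.0])], array([[[204.5, 209.5,  73.2]]], dtype=float32))
15.2 [ 0.55142247 -0.20585917  0.0529818 ] [-0.06161827  0.14826104  0.59465716]
321 163
now ([([168, 162, 51, 67, 2679], [193.0, 196.0])], array([[[206.5, 210.5,  74. ]]], dtype=float32))
140 .....................######################################################..#.###................................................
200 ......................##########################################################..................................................
230 ........................########################################################..................................................
260 ........................#######################################################...................................................
280 .........................#####################################################....................................................
```

Emit:
apply_moves(deltas=[[1,[0.0025,-0.005,0],0],[1,[0.0025,-0.005,0.05],0],[1,[0.0025,-0.005,0.1],0],[1,[0.0025,-0.005,0.15],0],[1,[0.0025,-0.005,0.185],0],[1,[0.0025,-0.005,0.198],0],[1,[0.0025,-0.005,0.198],0],[0.65,[0.0025,-0.005,0.198],0],[0.65,[0.0025,-0.005,0.198],0],[0.65,[0.0025,-0.005,0.198],0]])

```text
t: 16.3
eef_pos: [0.5521, -0.2054, 0.0127]
tool_rot: [-0.0, 0.937, -0.348, -0.0]
contact_force: [0.0, -0.1, 0.5]
gripper_width: 0.348
grasp_force: 0.0
```

Emit:
apply_moves(deltas=[[0.65,[0,0,-0.1],0],[0.65,[0,0,-0.3],0],[0.6,[0,0,-0.55],0],[0.5,[0,0.15,-0.65],0],[0.5,[0,0.34,-0.65],0],[0.5,[0,0.34,-0.65],0],[0.5,[0,0.34,-0.65],0],[0.5,[0,0.34,-0.65],0]])

```text
t: 17.1
eef_pos: [0.5082, -0.256, 0.1426]
tool_rot: [-0.0, 0.938, -0.348, -0.0]
contact_force: [-0.2, 0.4, -0.2]
gripper_width: 0.496
grasp_force: 0.0
```

```bash
python3 - <<'E'
from h import *
np.set_printoptions(precision=4,suppress=True)
p,M,o=tool(); print(o["t"],p)
c=cam("wrist"); save(c,"w6.png"); hsv=cv2.cvtColor(c["color"],cv2.COLOR_RGB2HSV)
C=np.array([.5903,-.158,0]); x=np.radians(49.3);E=np.array([[np.cos(x),np.sin(x),0],[-np.sin(x),np.cos(x),0],[0,0,1]])
W=lambda b:C+np.array(b)@E
# grip
m=cv2.inRange(hsv,(0,90,20),(14,255,120))
for q in cv2.findContours(m,0,2)[0]:
    if cv2.contourArea(q)>400:
        (u,v),s,a=cv2.minAreaRect(q); X=back(c,[[u,v]],.076)[0]; print("brown",u,v,s,X,(X-C)@E.T,(X-p)@M/.2)
print("expect grip px",proj(c,W([-.13,0,.076])))
# ends of near and far slat : sample along y at z=.060
for X0 in(-.062,-.056,-.068,.062):
    ys=np.arange(-.1,.1,.0005); px=proj(c,[W([X0,y,.06]) for y in ys]).round().astype(int)
    s="";ok=(px[:,0]>=0)&(px[:,0]<640)&(px[:,1]>=0)&(px[:,1]<480)
    f=[]
    for k in np.where(ok)[0]:
        h_,s_,v_=hsv[px[k,1],px[k,0]].astype(int); f.append((ys[k],14<=h_<=32 and 40<=s_<=160 and v_>=185))
    on=[a for a,b in f if b]; print(X0,min(on),max(on),"seen",f[0][0],f[-1][0])
for n in("scene","side"):
    c=cam(n)
    for d in bot.look_for(c,"slat_a_mid"): X=np.array(d["point"]); print(n,d["confidence"],(X-C)@E.T)
    for d in bot.look_for(c,"handle_grip"): X=np.array(d["point"]); print(n,"grip",d["confidence"],(X-C)@E.T)
E
```

```text
17.1 [ 0.5082 -0.256   0.1426]
brown 322.5 237.5 (23.0, 105.0) [ 0.508  -0.2574  0.076 ] [-0.129  -0.0024  0.076 ] [0.0042 0.0062 0.3331]
expect grip px [[323.8548 240.7736]]
-0.062 -0.07599999999999998 0.05500000000000013 seen -0.1 0.09950000000000017
-0.056 -0.07599999999999998 0.06400000000000014 seen -0.1 0.09950000000000017
-0.068 -0.07599999999999998 0.057500000000000134 seen -0.1 0.09950000000000017
0.062 -0.07549999999999998 0.07350000000000015 seen -0.1 0.09950000000000017
scene 0.62 [-0.0664  0.0144  0.0596]
scene grip 0.74 [-0.1201  0.0047  0.0699]
side 0.8 [-0.0674 -0.0066  0.0598]
side 0.23 [-0.122  -0.0086  0.0776]
side grip 0.73 [-0.1259 -0.0076  0.0723]
```

```bash
python3 - <<'E'
from h import *
C=np.array([.5903,-.158,0]); x=np.radians(49.3);E=np.array([[np.cos(x),np.sin(x),0],[-np.sin(x),np.cos(x),0],[0,0,1]])
W=lambda b:C+np.array(b)@E
for n in("scene","side"):
    c=cam(n); hsv=cv2.cvtColor(c["color"],cv2.COLOR_RGB2HSV).astype(int)
    def line(name,pts,vals):
        px=proj(c,[W(b) for b in pts]).round().astype(int)
        s="".join("#" if 14<=h<=32 and 40<=q<=165 and v>=185 else "." for h,q,v in hsv[px[:,1],px[:,0]]); print(n,name,s)
    for X0 in(-.056,.068):
        ys=np.arange(-.09,.0901,.002); line(f"along y at x={X0} -90..90/2mm",[[X0,y,.06] for y in ys],ys)
    for Y0 in(-.07,-.05,.05,.07):
        xs=np.arange(-.09,-.03,.001); line(f"across y={Y0} -90..-30/1mm",[[q,Y0,.06] for q in xs],xs)
E
```

```text
scene along y at x=-0.056 -90..90/2mm ........###........................#########################################.######.#......
scene along y at x=0.068 -90..90/2mm .............................##############################################...#####........
scene across y=-0.07 -90..-30/1mm ................####################........................
scene across y=-0.05 -90..-30/1mm .......######...###########.................................
scene across y=0.05 -90..-30/1mm .########################################...................
scene across y=0.07 -90..-30/1mm ......######################################################
side along y at x=-0.056 -90..90/2mm ..###.#########.#############################################################.####.........
side along y at x=0.068 -90..90/2mm ......#########.#################################################################..........
side across y=-0.07 -90..-30/1mm ############################################################
side across y=-0.05 -90..-30/1mm ############################################################
side across y=0.05 -90..-30/1mm ############################################################
side across y=0.07 -90..-30/1mm ..............#############################.................
```

Numbers fit: slat B went down with no resistance to the seated height, and its rod gaps show at y ≈ ±62 mm. Next, the handle.

Emit:
apply_moves(deltas=[[0.45,[0.004,0.006,0.2],0],[0.45,[0.004,0.006,0.4],0],[0.45,[0.004,0.006,0.53],0],[0.45,[0.004,0.006,0.578],0],[0.45,[0.004,0.006,0.578],0],[1,[0.004,0.006,0.578],0],[1,[0.004,0.006,0.578],0],[1,[0.004,0.006,0.578],0],[1,[0.004,0.006,0.578],0]], squeeze=60)

```text
t: 18.45
eef_pos: [0.5088, -0.259, 0.0289]
tool_rot: [0.0, 0.937, -0.348, 0.001]
contact_force: [-0.3, -0.7, 5.2]
gripper_width: 0.162
grasp_force: 59.3
```

Emit:
apply_moves(deltas=[[1,[0,-0.0014,-0.043],0],[1,[0,-0.0056,-0.085],0],[1,[0,-0.0125,-0.127],0],[1,[0,-0.022,-0.168],0],[1,[0,-0.0345,-0.209],0],[1,[0,-0.0495,-0.249],0],[1,[0,-0.067,-0.287],0],[1,[0,-0.087,-0.325],0],[1,[0,-0.11,-0.361],0],[1,[0,-0.134,-0.396],0],[1,[0,-0.19,-0.46],0],[1,[0,-0.19,-0.46],0]])

```text
t: 19.65
eef_pos: [0.5342, -0.2287, 0.1217]
tool_rot: [-0.0, 0.938, -0.348, 0.001]
contact_force: [-2.9, -3.6, 3.6]
gripper_width: 0.156
grasp_force: 59.3
```

Emit:
apply_moves(deltas=[[1,[0,-0.027,-0.033],0],[1,[0,-0.059,-0.06],0],[1,[0,-0.094,-0.085],0],[1,[0,-0.13,-0.108],0],[1,[0,-0.167,-0.128],0],[1,[0,-0.206,-0.146],0],[1,[0,-0.246,-0.161],0],[1,[0,-0.287,-0.174],0],[1,[0,-0.37,-0.19],0],[1,[0,-0.455,-0.196],0],[1,[0,-0.455,-0.196],0],[1,[0,-0.455,-0.196],0]])

```text
t: 20.85
eef_pos: [0.5933, -0.1598, 0.1593]
tool_rot: [-0.0, 0.938, -0.348, 0.001]
contact_force: [1.0, -0.5, 8.9]
gripper_width: 0.155
grasp_force: 59.8
```

```bash
python3 - <<'E'
from h import *
np.set_printoptions(precision=4,suppress=True)
C=np.array([.5903,-.158,0]); x=np.radians(49.3);E=np.array([[np.cos(x),np.sin(x),0],[-np.sin(x),np.cos(x),0],[0,0,1]])
p,M,o=tool(); print((p-C)@E.T,o["contact_force"])
for n in("scene","side"):
    c=cam(n)
    for t in("basket","slat_a_mid","handle_grip"):
        for d in bot.look_for(c,t): print(n,t,round(d["confidence"],2),(np.array(d["point"])-C)@E.T)
E
```

```text
[ 0.0005 -0.0034  0.1593] [ 1.0113 -0.5467  8.8658]
scene basket 0.58 [-0.0032 -0.0009  0.0323]
scene slat_a_mid 0.74 [-0.0609  0.0005  0.0618]
scene handle_grip 0.77 [-0.0028  0.0162  0.1957]
scene handle_grip 0.36 [-0.0099 -0.0018  0.0398]
side basket 0.97 [-0.0188 -0.007   0.0371]
side slat_a_mid 0.9 [-0.0662 -0.003   0.0584]
side handle_grip 0.68 [-0.0015 -0.0215  0.1924]
```

The handle is upright above the middle of the basket. Next I lift slowly.

Emit:
apply_moves(deltas=[[1,[0,0,-0.01],0],[1,[0,0,-0.03],0],[1,[0,0,-0.06],0],[1,[0,0,-0.1],0],[1,[0,0,-0.14],0],[1,[0,0,-0.18],0],[1,[0,0,-0.22],0],[1,[0,0,-0.26],0],[1,[0,0,-0.29],0],[1,[0,0,-0.3],0],[1,[0,0,-0.3],0],[1,[0,0,-0.3],0]])

```text
t: 22.45
eef_pos: [0.5916, -0.1606, 0.2183]
tool_rot: [0.0, 0.937, -0.348, -0.0]
contact_force: [-0.2, 0.9, -4.2]
gripper_width: 0.158
grasp_force: 58.6
```

Emit:
apply_moves(deltas=[[1,[0,0,-0.02],0],[1,[0,0,-0.05],0],[1,[0,0,-0.09],0],[1,[0,0,-0.13],0],[1,[0,0,-0.17],0],[1,[0,0,-0.2],0],[1,[0,0,-0.22],0],[1,[0,0,-0.225],0],[1,[0,0,-0.225],0],[1,[0,0,-0.225],0],[1,[0,0,-0.225],0],[1,[0,0,-0.225],0]])

```text
t: 23.65
eef_pos: [0.5917, -0.1606, 0.2633]
tool_rot: [0.0, 0.937, -0.348, -0.0]
contact_force: [0.4, 0.7, -4.4]
gripper_width: 0.154
grasp_force: 58.6
```

```bash
cat > chk.py <<'E'
from h import *
np.set_printoptions(precision=4,suppress=True)
C=np.array([.5903,-.158,0]); x=np.radians(49.3);E=np.array([[np.cos(x),np.sin(x),0],[-np.sin(x),np.cos(x),0],[0,0,1]])
p,M,o=tool(); print(o["t"],(p-C)@E.T,o["contact_force"],o["grasp_force"])
for n in("scene","side"):
    c=cam(n); save(c,n+"9.png")
    for t in("basket","slat_a_mid","handle_grip"):
        for d in bot.look_for(c,t): print(n,t,round(d["confidence"],2),(np.array(d["point"])-C)@E.T)
E
python3 chk.py
```

```text
23.65 [-0.0011 -0.0028  0.2633] [ 0.3942  0.731  -4.3844] 58.63839423749596
scene basket 0.78 [-0.0094  0.0017  0.1363]
scene slat_a_mid 0.68 [-0.0651  0.0026  0.1614]
scene slat_a_mid 0.35 [-0.0116 -0.0015  0.1435]
scene handle_grip 0.7 [-0.0047  0.0162  0.2996]
side basket 0.77 [-0.0206 -0.0104  0.141 ]
side slat_a_mid 0.98 [-0.0695 -0.0037  0.1618]
side handle_grip 0.6 [-0.0055 -0.0223  0.2967]
```

Emit:
apply_moves(deltas=[[1,[0,0,0],0],[1,[0,0,0],0],[1,[0,0,0],0],[1,[0,0,0],0],[1,[0,0,0],0],[1,[0,0,0],0],[1,[0,0,0],0],[1,[0,0,0],0],[1,[0,0,0],0],[1,[0,0,0],0],[1,[0,0,0],0],[1,[0,0,0],0]])

```text
t: 25.25
eef_pos: [0.5919, -0.1607, 0.2636]
tool_rot: [-0.0, 0.937, -0.348, 0.0]
contact_force: [0.4, 0.2, -4.4]
gripper_width: 0.16
grasp_force: 58.6
```

Emit:
apply_moves(deltas=[[1,[0,0,0],0],[1,[0,0,0],0],[1,[0,0,0],0],[1,[0,0,0],0],[1,[0,0,0],0],[1,[0,0,0],0],[1,[0,0,0],0],[1,[0,0,0],0],[1,[0,0,0],0],[1,[0,0,0],0],[1,[0,0,0],0],[1,[0,0,0],0]])

```text
t: 26.45
eef_pos: [0.5918, -0.1607, 0.2636]
tool_rot: [0.0, 0.937, -0.348, -0.0]
contact_force: [-0.1, 0.5, -4.6]
gripper_width: 0.163
grasp_force: 58.6
```

```bash
python3 - <<'E'
from h import *
# motion between two pictures 0.3 s apart
a=[cam("scene")["color"]]+[cam("scene")["color"] for _ in range(6)]
g=[cv2.cvtColor(i,cv2.COLOR_RGB2GRAY).astype(np.float32)[170:330,310:460].copy() for i in a]
print([np.round(cv2.phaseCorrelate(g[0],k)[0],2).tolist() for k in g[1:]])
E
python3 chk.py
```

```text
[[0.01, 0.0], [-0.0, -0.01], [-0.01, -0.01], [-0.0, -0.01], [-0.0, -0.02], [-0.01, -0.01]]
26.8 [-0.001  -0.0029  0.2636] [ 0.6042  0.26   -4.1828] 58.63708307733759
scene basket 0.96 [-0.0051 -0.0004  0.1352]
scene basket 0.61 [0.0562 0.0003 0.163 ]
scene slat_a_mid 0.59 [-0.0648  0.0022  0.1645]
scene handle_grip 0.62 [-0.0051  0.0145  0.3007]
side basket 0.72 [-0.0212 -0.01    0.1401]
side handle_grip 0.65 [-0.0047 -0.0187  0.294 ]
side handle_grip 0.43 [-0.0675 -0.0049  0.161 ]
```

It hangs still and level, with the near slat at about 0.162 m and the far one at 0.163 m, so I am handing it in.

```bash
python3 -c "
from station import bot
print(bot.hand_in())"
```

```text
the job is handed in; nothing more can be done
None
```

Handed in: by my measurements both slats are seated and the basket hangs still and level from its upright handle, about 10 cm above the table; the hand-in returned no verdict.

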